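# Drive the stuck cross pin out and tip one bay

## Task

A stuck cross pin locks both tipping bays of the twin-bay stand. With the drift punch from the table, drive the pin right out from its plain recessed end, then push over only the bay that holds the tape roll so that the roll drops into the stand's tray, without touching pin or roll with the fingers. The lids stay lying in the other bay, the punch ends lying down, and nothing else is moved.

Things in the scene. Friction and masses are not known exactly. Their poses are not given: they have to be found in the camera images.
- stand: Fixed metal stand, 261 x 224 mm in plan. Origin on the table top, z up, x from its pin end (nearest the robot) to its tray end, y left; mm in this frame are used below. Base plate 8 mm thick from x -121. Bays: floors at z 96, x -41 to 45, open towards the tray; left bay y 6 to 102, right bay y -102 to -6. Side plates at y +-106 to 112, up to z 100.
- bore (a point): Centre of the mouth of a level bore, 18 x 18 mm, on the outer face of the left of two upright cheeks (stand x -119 to -71, |y| 20 to 36, tops at z 106): stand x -95, y 36, z 84. It runs along -y through both cheeks and the bays' tongues between them. The pin's plain end sits 6 mm inside this mouth; the pin drops out when the punch tip, pushed in here, is 66 to 72 mm inside.
- pin: Loose steel cross pin in the bore, 72 mm long: shank 16 mm thick, and a head 26 mm thick, 6 mm long, at its -y end against the right cheek. Origin half-way along its axis; y along it, plain end at +36 mm. A spring-loaded set screw in the right cheek jams it (7 to 14 N) till it has left; then it drops on the base plate. It can leave only towards -y. While it is in, neither bay tips.
- bay_left (a joint): Tilt of the left (stand +y) bay, rad: 0 level, grows as it tips towards the tray, stop at 1.2. Hinge axis parallel to stand y at stand x 25, z 92. Heavier behind the hinge: it rests level, and falls back if let go early. Past about 0.9 its contents have slid out.
- bay_right (a joint): The same for the right (stand -y) bay.
- left_plate (a point): Point on the rear face (towards the pin end) of the left bay's upright rear plate, mid-width, 12 mm below its top edge: stand x -45, y 54, z 128 when level. Plate 4 mm thick, 96 mm wide, top edge z 140. Pushed here towards the tray along the arc about the hinge (radius 79 mm), the bay tips with about 5 N.
- right_plate (a point): The same point on the right bay's rear plate, at stand y -54.
- roll_mid (a point): Centre of the brown tape roll, 66 mm across, 48 mm high, lying flat near the middle of one of the bays, left or right by chance. 0.16 kg.
- lid_0: Jar lid, 65 mm across, 16 mm high, in the bay that does not hold the roll; origin at the centre of its underside.
- lid_1: The other jar lid, same size, lying on lid_0; origin at the centre of its underside.
- drift_grip (a point): Grasp point of the steel drift punch, on its axis near its centre of mass, 10 mm above the table as it lies. 142 mm long, 0.22 kg: a 20 x 20 mm square shank 60 mm long, then a round nose 10 mm thick, 82 mm long. x points to the tip, z up. The shank runs from x -46 to +14 mm, the tip is at x +96 mm.
- drift_tip (a point): Centre of the flat end of the punch's nose.
- drift: The same punch; origin half-way along its length, on the underside, x to the tip.
- tray (a point): Centre of the tray's floor: stand x 91, y 0, z 6. Tray inside: x 48 to 136, y -108 to 108; walls up to z 50, low cross ribs 4 mm high on its floor.
- stapler: Grey hand stapler, 137 x 32 mm, 44 mm high, long side along its y; lies in line with the punch and the marker. Leave alone. Origin: centre of the underside.
- marker_black: Black and white felt marker, 130 x 17 x 18 mm, long side along its y. Leave alone. Origin: centre of the underside.
- jar_a: Filled jar, 69 mm across, 112 mm high, beside the stand's right. Leave alone. Origin: centre of the underside.
- jar_b: Filled jar, 69 mm across, 112 mm high, to the right of the clevis. Leave alone. Origin: centre of the underside.
There are look-alikes about, which are no part of the job. What is shaped like the lid_1 but green or red is not meant.

How it is judged (in metres and radians):
On the way, in this order (a step that is already met when the one before it is completed fails the run):
1. the drift punch is driving the pin: it presses on it and the pin has moved more than 15 mm (contact force between drift and pin above 1 N and distance of pin from where it was at the start of the episode above 0.015 m and height (world z) of pin above 0.07 m), for 0.1 s.
2. the pin is right out and has dropped below the bore (height (world z) of pin below 0.055 m), for 0.1 s.
3. one bay is tipped by more than 0.7 rad (value of joint any of bay_left, bay_right above 0.7 rad), for 0.05 s.
At the end, for the whole second after the job is handed in: Pin below the bore (centre under 55 mm high); roll at rest in the tray (centre inside it, under 75 mm high); both lids flat within 30 mm of their start and one bay level (under 0.1 rad); punch lying still (underside under 30 mm high); stapler, marker and loose jars within 30 mm of their start (height (world z) of pin below 0.055 m and x of roll_mid in the frame of stand between 0.045 and 0.14 m and y of roll_mid in the frame of stand between -0.112 and 0.112 m and height (world z) of roll_mid below 0.075 m and linear speed of each of tape_roll, drift below 0.03 m/s and distance of each of lid_0, lid_1, stapler, marker_black, jar_a, jar_b from where it was at the start of the episode below 0.03 m and angle between each of lid_0, lid_1's own z axis and vertical below 0.2 rad and height (world z) of drift below 0.03 m and value of joint any of bay_left, bay_right below 0.1 rad); the robot touches nothing.
It fails at once if the fingers touch the tape roll (contact force between the fingers and tape_roll above 0.5 N).
It fails at once if the fingers touch the pin (contact force between the fingers and pin above 0.5 N).
It fails at once if the bay with the lids is tipped: a lid moves more than 40 mm (distance of any of lid_0, lid_1 from where it was at the start of the episode above 0.04 m).
It fails at once if the stapler, the marker or a loose jar is moved by more than 30 mm (distance of any of stapler, marker_black, jar_a, jar_b from where it was at the start of the episode above 0.03 m).
It also fails if it takes over 72 s, if anything falls off the work surface, if the arm or the gripper's body presses on something with over 40 N, if the wrist force passes 120 N, or if a joint passes its speed limit or range.

## Robot

A 6-joint arm with a two-finger parallel gripper is mounted at the origin on a cart in front of the work surface, level with it; the furniture and walls round the work are solid. World frame = base frame: x ahead of the robot, y to its left, z up, the work surface at z = 0. Lengths are in m, angles in degrees, forces in N, time in s.
With the tool pointing down it reaches from about 0.4 to 0.825 m from the base axis. Payload 7 kg.
Tool frame: the origin (TCP) lies at the very end of the fingers, on their centre line; the grasp point (between the pads) lies 19 mm behind it; z points along the fingers, y is the line along which they close (so a half turn about z gives the same grasp; the last joint's range is limited). The gripper opens to 88 mm and grips with 3 to 60 N. Pads are 19 mm wide; open, the fingers measure 130 mm over their backs; the gripper's body (78 mm by 193 mm) begins 47 mm behind the grasp point.
Start: joints at [86.58, 20.546, 0.682, 0, -70.136, -16.507], TCP at [0.23, 0.635, 0.227] pointing down, gripper open.
Joint ranges: [-176.03, 176.03], [-82.01, 121.73], [-58.28, 71.71], [-173.87, 95.51], [-174.79, -0.11], [-173.66, 173.66]. Speed limits (degrees/s): [136.94, 136.94, 172.46, 180, 180, 180].

## Interface

Orientations are given as [roll, pitch, yaw] about the fixed x, y, z axes, in that order (R = Rz(yaw) Ry(pitch) Rx(roll)).
In Python, from plant import r gives the robot as it stands. The module is installed in compiled form; this text tells all that it offers.
- The arm moves only by the tool jog_arm, never from a script. Its arguments are lists of equal length, an entry for each row: "travel": the shift along the tool's x, y, z each as a share of 50 cm, from -1 to 1, a list of three; "dr": the turn, a rotation vector about the tool's x, y, z each as a share of 360 degrees, from -1 to 1, a list of three; "claw": the opening, from 0 (shut) to 1 (fully open). A call has exactly 10 rows; each row is the pose to reach, as a shift and turn from the pose commanded when the call began, along the tool's axes at that moment, turning the shorter way round; what a row does not reach only later rows make up. A row lasts 1/8 s, in which the tool goes at most 62.5 mm and 10.7 degrees, less where a joint would pass 70% of its speed; a pose out of reach is approached as far as the arm can. A call with a number of a shift or a turn outside -1 to 1 is refused whole. A call with a gripper value outside its range is refused whole. The fingers move at their own pace and stop on an object; "newtons" is the grip in N (left out, the last holds). Time passes only in rows, so rows that repeat a pose let the fingers close, or fill a call up. It gives the time, the measured TCP pose, the force, the opening and the grip force at its end, in the units of the state.
- r.get_state(): the state, without advancing time (a new reading comes with each control period).
- r.capture(name): name is "scene" or "top" or "wrist"; returns a dict with "pixels" (400x640x3 uint8, red, green, blue), "range_z" (400x640 float32, m along the optical axis (not along the pixel's ray), 0 where there is no reading), "fx", "fy", "cx", "cy" (pixels), "position" and "attitude" of the camera in the world; the wrist camera has in their place "hand_eye" (4x4, takes a point from camera to tool coordinates, whose origin is the TCP and whose axes are the flange's). Camera axes: x right, y up, looking along -z (the intrinsics and any distortion apply to the point x, -y, -z); pixel columns grow to the right and rows downward; lengths in m; the calibration is good to about 2 mm. A picture is of the moment at which its call begins: read the wrist's pose just before it.
- r.close_job(): hands the job in; it is judged then, once.
Trained networks look in the newest picture that a camera, given by its name, has taken for a name from the list of things; names that differ only in an ending like _2 or _b are one class to them, and where a whole thing is asked for, a point or a joint stands for the part that bears it (a point fixed in the world has none). Each returns a list of dicts, best first, with "conf" (0 to 1); they miss things now and then, are a little off and sometimes report something else, mostly with a low value. They report only what shows in the picture. A call takes as long as a camera call. They do not tell look-alikes from the thing itself.
- r.boxes_of(name, camera): "extent" ([left, top, right, bottom] in pixels, round what is visible of it).
- r.regions_of(name, camera): "pixels" (400x640 bool, what is visible of it) and "extent" ([left, top, right, bottom] in pixels, round what is visible of it).
- r.tip_of(name, camera): "at" ([column, row] in pixels: a listed point, or the origin of a listed thing).
The state is a dict: "time_s": time; "joints": joint angles; "qd": joint speeds; "joint_torque": joint torques, N m; "tcp_pos": TCP position; "eef_rot": TCP orientation; "contact_force": force on the tool from outside, world axes, zero at the start; "moment": the same for the moment, N m; "gripper_width": finger opening in m; "gripper_force": force on a finger pad.
Only numpy, scipy, OpenCV 4.12 (cv2) and the standard library are available. Lean on these libraries where they do the work, as an engineer would, in place of code of your own. Each camera call takes 0.05 s, during which the arm holds its last target. There are 200 camera calls.

## Working session

There is one attempt and no reset: what is moved stays moved. The work goes in short steps, Python scripts to look and compute and a tool call to move; the robot and the scene stay as the last step left them, time stands still between calls to the robot, and variables do not carry over. Pictures are saved under pics/ and viewed, at most 10 in all, crops included, and the job is handed in when it is done.

Besides the shell and the picture viewer there is one more tool, called after "Emit:" as name(argument=value, ...), one argument or row to a line, values as JSON. jog_arm: Moves the arm, as the interface text tells. Its arguments: {"type":"object","properties":{"travel":{"type":"array"},"dr":{"type":"array"},"claw":{"type":"array"},"newtons":{"type":"number"}},"required":["travel","dr","claw"]}

```bash
mkdir -p pics; cat > h.py <<'E'
import numpy as np, cv2
from scipy.spatial.transform import Rotation as R
from plant import r
def cap(n):
    s=r.get_state(); c=r.capture(n)
    if 'hand_eye' in c:
        T=np.eye(4);T[:3,:3]=R.from_euler('xyz',s['eef_rot'],degrees=True).as_matrix();T[:3,3]=s['tcp_pos']
        c['T']=T@np.array(c['hand_eye'])
    else:
        T=np.eye(4);a=np.array(c['attitude'],float)
        if a.shape==(3,3):T[:3,:3]=a
        elif a.size==4:T[:3,:3]=R.from_quat(a).as_matrix()
        else:T[:3,:3]=R.from_euler('xyz',a,degrees=True).as_matrix()
        T[:3,3]=c['position'];c['T']=T
    return c
def pt(c,u,v,d=None):
    if d is None:d=c['range_z'][int(round(v)),int(round(u))]
    p=np.array([(u-c['cx'])/c['fx']*d,-(v-c['cy'])/c['fy']*d,-d])
    return c['T'][:3,:3]@p+c['T'][:3,3]
def onz(c,u,v,z):
    a=c['T'][:3,3];b=pt(c,u,v,1.)-a
    return a+b*(z-a[2])/b[2]
def cloud(c):
    v,u=np.mgrid[0:400,0:640];d=c['range_z']
    p=np.stack([(u-c['cx'])/c['fx']*d,-(v-c['cy'])/c['fy']*d,-d],-1)
    return p@c['T'][:3,:3].T+c['T'][:3,3]
def proj(c,P):
    q=c['T'][:3,:3].T@(np.array(P)-c['T'][:3,3]);return c['cx']+c['fx']*q[0]/-q[2],c['cy']-c['fy']*q[1]/-q[2]
def save(c,n,box=None,k=1):
    im=c['pixels'][:,:,::-1]
    if box:im=im[box[1]:box[3],box[0]:box[2]]
    cv2.imwrite('pics/'+n,cv2.resize(im,None,fx=k,fy=k,interpolation=cv2.INTER_CUBIC))
E
python3 - <<'E'
from h import *
print(r.get_state())
for n in('top','scene'):
    c=cap(n);save(c,n+'.png');print(n,c['position'],c['attitude'],{k:c[k] for k in c if k not in('pixels','range_z')}.keys())
    for t in ['drift_grip','drift_tip','bore','left_plate','right_plate','roll_mid','lid_1','tray','stapler','marker_black','jar_a','stand','pin']:
        for o in r.tip_of(t,n)[:3]:
            u,v=o['at'];print(t,round(o['conf'],2),np.round([u,v]),np.round(pt(c,min(u,639),min(v,399)),3))
E
```

```text
{'time_s': 0.0, 'joints': array([ 8.65778819e+01,  2.05938874e+01,  6.34694497e-01, -1.98911836e-02,
       -7.01352925e+01, -1.65059127e+01]), 'qd': array([-0.04066181, -0.01004263,  0.00625027, -0.01889519, -0.10987679,
       -0.08965509]), 'joint_torque': array([-2.18263383e-03, -5.82717276e+01,  2.93053025e+01,  6.99723065e+00,
        6.76953845e-03, -1.62989627e-04]), 'tcp_pos': array([0.22993836, 0.63412134, 0.22560272]), 'eef_rot': array([ 1.79904095e+02, -8.91897823e-03, -1.99347978e+01]), 'contact_force': array([ 0.18119029,  0.58579014, -0.10079193]), 'moment': array([-0.06444953,  0.07259036, -0.0405036 ]), 'gripper_force': 0.0, 'gripper_width': 0.08795335506938842}
top [ 0.32263539 -0.14739026  1.70028523] [  7.05447157   0.19740061 -90.7234189 ] dict_keys(['fx', 'fy', 'cx', 'cy', 'position', 'attitude', 'T'])
drift_grip 0.49 [166. 232.] [0.424 0.384 0.018]
drift_tip 0.55 [192. 229.] [0.435 0.296 0.016]
bore 0.82 [358. 230.] [ 0.42  -0.267  0.104]
left_plate 0.7 [348. 216.] [ 0.461 -0.235  0.127]
right_plate 0.96 [385. 214.] [ 0.466 -0.353  0.14 ]
roll_mid 0.56 [385. 20
[... 1120 characters left out ...]
.019]
roll_mid 0.71 [369. 179.] [ 0.494 -0.323  0.138]
lid_1 0.61 [331. 238.] [ 0.464 -0.102  0.003]
lid_1 0.57 [347. 192.] [ 0.479 -0.188  0.135]
lid_1 0.57 [426. 194.] [ 0.371 -0.507  0.063]
tray 0.94 [339. 210.] [ 0.507 -0.183  0.064]
tray 0.62 [378. 182.] [ 0.464 -0.335  0.134]
stapler 0.93 [304. 259.] [0.407 0.073 0.03 ]
stapler 0.66 [207. 317.] [0.419 0.383 0.004]
marker_black 0.81 [262. 283.] [0.429 0.207 0.006]
marker_black 0.45 [211. 315.] [ 0.426  0.369 -0.004]
jar_a 0.95 [415. 208.] [ 0.388 -0.471  0.012]
jar_a 0.51 [386. 201.] [ 0.4   -0.301  0.093]
stand 0.76 [360. 217.] [ 0.492 -0.277  0.005]
pin 0.35 [377. 180.] [ 0.464 -0.325  0.144]
pin 0.3 [348. 192.] [ 0.475 -0.19   0.134]
```

```bash
python3 - <<'E'
import cv2,numpy as np
a=cv2.imread('pics/top.png')[120:300,120:520];b=cv2.imread('pics/scene.png')[150:350,150:470]
a=cv2.resize(a,(800,360),interpolation=2);cv2.imwrite('pics/a.png',a);cv2.imwrite('pics/b.png',cv2.resize(b,(800,500),interpolation=2))
E
```

```text
(no output)
```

View pics/a.png

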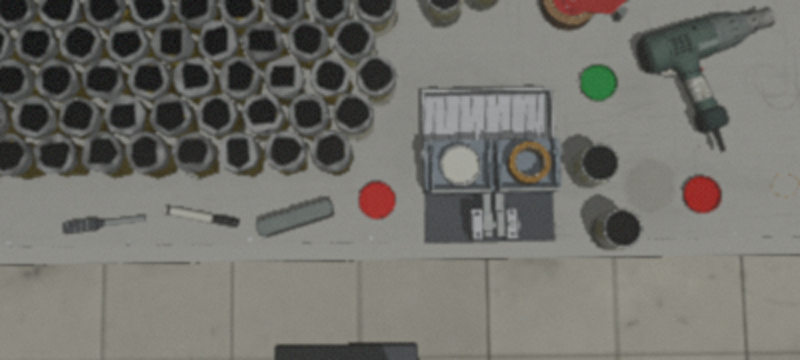

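View pics/b.png

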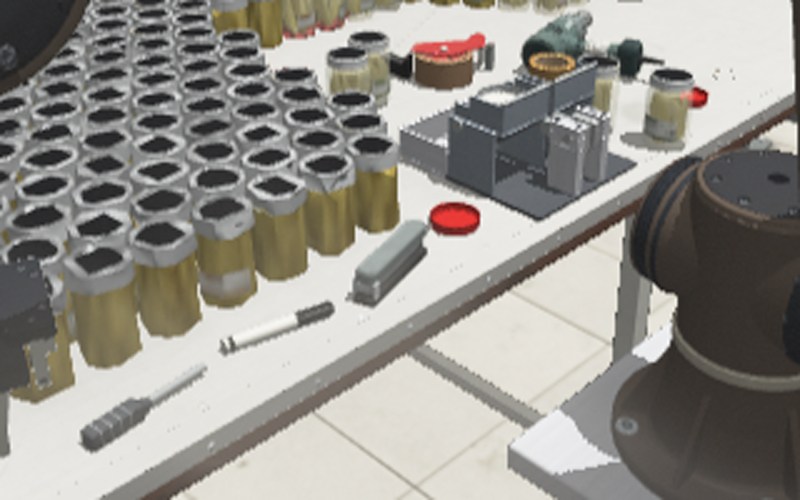

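Roll: brown ring in the right bay (top px 385,201). White lids in the left bay (350,202). The punch could be confused with the marker (219,226) or the stapler (266,228). By its shape I choose the knurled dark shank with a thin nose at (166–192, 231). Next I fly over it for a close check.

```bash
cat >> h.py <<'E'
def rel(targets,base=None):
    "targets: list of (x,y,z,roll,pitch,yaw); prints travel & dr from the present/base pose"
    s=r.get_state()
    b=base if base is not None else list(s['tcp_pos'])+list(s['eef_rot'])
    Rb=R.from_euler('xyz',b[3:],degrees=True)
    for t in targets:
        d=Rb.inv().apply(np.array(t[:3])-np.array(b[:3]))/.5
        w=(Rb.inv()*R.from_euler('xyz',t[3:],degrees=True)).as_rotvec(degrees=True)/360
        print(np.round(d,4).tolist(),np.round(w,4).tolist())
E
python3 - <<'E'
from h import *
c=cap('wrist');print(np.round(c['hand_eye'],3),c['fx'])
rel([(.424,.385,.2,180,0,-84)],[.23,.635,.227,180,0,-19.93])
E
```

```text
[[ 0.002  0.965  0.262  0.07 ]
 [ 1.    -0.002  0.    -0.   ]
 [ 0.001  0.262 -0.965 -0.158]
 [ 0.     0.     0.     1.   ]] 280.4640963837234
[0.5352, 0.3378, 0.054] [0.0, -0.0, 0.178]
```

Emit:
jog_arm(
  travel=[
    [0.1,0.06,0.01],
    [0.2,0.12,0.02],
    [0.3,0.18,0.03],
    [0.4,0.25,0.04],
    [0.48,0.3,0.05],
    [0.535,0.338,0.054],
    [0.535,0.338,0.054],
    [0.535,0.338,0.054],
    [0.535,0.338,0.054],
    [0.535,0.338,0.054],
  ],
  dr=[
    [0,0,0.028],
    [0,0,0.056],
    [0,0,0.084],
    [0,0,0.112],
    [0,0,0.14],
    [0,0,0.168],
    [0,0,0.178],
    [0,0,0.178],
    [0,0,0.178],
    [0,0,0.178],
  ],
  claw=[1,1,1,1,1,1,1,1,1,1],
)

```text
time_s: 2.7
tcp_pos: [0.4237, 0.3849, 0.1996]
eef_rot: [-180.0, 0.0, -83.9]
contact_force: [0.2, 0.1, 0.2]
gripper_width: 0.0877
gripper_force: 0.0
```

```bash
python3 - <<'E'
from h import *
s=r.get_state();print(s['time_s'],s['tcp_pos'],s['eef_rot'],s['joints'])
c=cap('wrist');save(c,'w1.png')
for t in('drift_grip','drift_tip','drift'):
    for o in r.tip_of(t,'wrist')[:2]: print(t,o['conf'],np.round(o['at']),onz(c,*o['at'],.01))
for o in r.regions_of('drift','wrist')[:1]:
    m=o['pixels'];P=cloud(c)[m];print(m.sum(),o['extent'],np.percentile(P[:,2],[5,50,95]))
    P=P[(P[:,2]>.004)&(P[:,2]<.03)]
    v=cv2.fitLine(P[:,:2].astype(np.float32),cv2.DIST_HUBER,0,.01,.01).ravel();print(v,np.degrees(np.arctan2(v[1],v[0])))
    d=v[:2];t=(P[:,:2]-v[2:])@d;print('ends',v[2:]+d*t.min(),v[2:]+d*t.max(),np.ptp(t))
    # width profile
    n=(P[:,:2]-v[2:])@np.array([-d[1],d[0]])
    for a in np.arange(t.min(),t.max(),.012):
        k=(t>=a)&(t<a+.012);print(round(a,3),np.round(np.percentile(n[k],[3,97])*1000,1),round(np.percentile(P[k,2],90),4))
E
```

```text
2.7 [0.42368558 0.38493556 0.19956451] [-1.79997949e+02  6.11199343e-04 -8.39122267e+01] [ 6.18334536e+01  1.20674149e+01 -1.47988179e+01  1.51484993e-03
 -6.31321076e+01 -5.57463649e+01]
drift_grip 0.78 [315. 190.] [0.42440305 0.39917676 0.01      ]
drift_grip 0.28 [320.  20.] [0.43964953 0.20815949 0.01      ]
drift_tip 0.6 [313. 108.] [0.43772656 0.29954977 0.01      ]
1409 [308.3, 105.5, 324.0, 225.0] [0.00030431 0.01771616 0.02083054]
[ 0.11746791 -0.9930767   0.4275821   0.3799419 ] -83.254005
ends [0.42045965 0.44015519] [0.4368916  0.30123908] 0.13988458377573404
-0.061 [-9.5  9.6] 0.0207
-0.049 [-9.5  9.4] 0.0209
-0.037 [-9.6  9.2] 0.0206
-0.025 [-9.7  9. ] 0.0208
-0.013 [-9.7  8.8] 0.0208
-0.001 [-6.2  6.3] 0.0174
0.011 [-3.8  4.9] 0.015
0.023 [-4.   4.7] 0.0152
0.035 [-4.1  4.5] 0.0149
0.047 [-4.2  4.3] 0.015
0.059 [-4.3  4.1] 0.0151
0.071 [-4.4  3.9] 0.0152
```

View pics/w1.png

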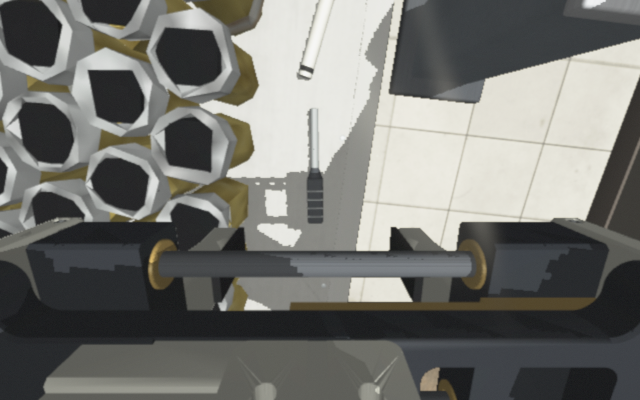

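The picture shows the punch alone: knurled shank at (315,175–222) and nose up to its tip at (313,108), with the marker beyond (310,40). The choice is confirmed. Next I check whether the gripper body clears the jars on the left.

```bash
python3 - <<'E'
from h import *
c=cap('top');P=cloud(c).reshape(-1,3)
for n,lo in(('z>.03',.03),('z>.07',.07)):
  for y in np.arange(.3,.5,.02):
    k=(P[:,2]>lo)&(P[:,2]<.125)&(abs(P[:,1]-y)<.01)&(P[:,0]>.3)
    print(n,round(y,2),np.round(np.sort(P[k,0])[:4],3))
c=cap('wrist');P=cloud(c).reshape(-1,3)
k=(P[:,2]>.03)&(P[:,2]<.125)&(P[:,1]>.34)&(P[:,1]<.44)&(P[:,0]>.38);print(np.sort(P[k,0])[:10])
rel([(.4257,.395,.06,180,0,-84),(.4257,.395,.003,180,0,-84)])
E
```

```text
z>.03 0.3 [0.511 0.513 0.513 0.516]
z>.03 0.32 [0.506 0.506 0.507 0.508]
z>.03 0.34 [0.504 0.504 0.505 0.505]
z>.03 0.36 [0.506 0.508 0.509 0.51 ]
z>.03 0.38 [0.518 0.521 0.521 0.522]
z>.03 0.4 [0.505 0.508 0.508 0.509]
z>.03 0.42 [0.415 0.508 0.508 0.508]
z>.03 0.44 [0.551 0.551 0.551 0.552]
z>.03 0.46 [0.547 0.548 0.55  0.55 ]
z>.03 0.48 [0.545 0.545 0.548 0.548]
z>.07 0.3 [0.511 0.513 0.513 0.516]
z>.07 0.32 [0.506 0.507 0.508 0.509]
z>.07 0.34 [0.504 0.504 0.505 0.505]
z>.07 0.36 [0.508 0.509 0.51  0.51 ]
z>.07 0.38 [0.518 0.521 0.521 0.522]
z>.07 0.4 [0.505 0.508 0.508 0.509]
z>.07 0.42 [0.509 0.54  0.542 0.545]
z>.07 0.44 [0.551 0.551 0.551 0.552]
z>.07 0.46 [0.547 0.548 0.55  0.55 ]
z>.07 0.48 [0.545 0.545 0.548 0.548]
[0.50323623 0.50388298 0.50390548 0.50397396 0.50397855 0.50406346
 0.50408419 0.50409665 0.50410365 0.50418779]
[-0.0204, -0.0058, 0.2791] [0.0, -0.0, 0.0]
[-0.0204, -0.0058, 0.3931] [0.0, -0.0, 0.0]
```

The jars reach to x ≈ 0.505 and the gripper body would overlap them. So first I push the punch about 30 mm away from the jars, with the closed fingers turned 90°, and then grasp it.

```bash
python3 - <<'E'
from h import *
b=[.4237,.3849,.1996,180,0,-83.93]
rel([(.4491,.4116,.13,180,0,-174)],b)
b=[.4491,.4116,.13,180,0,-174]
n=np.array([.9945,.1045,0])
rel([(.4491,.4116,.007,180,0,-174),tuple(np.array([.4491,.4116,.007])-.036*n)+(180,0,-174)],b)
E
```

```text
[-0.0477, -0.0562, 0.1392] [0.0, -0.0, 0.2502]
[0.0, -0.0, 0.246] [0.0, 0.0, 0.0]
[0.072, 0.0, 0.246] [0.0, 0.0, 0.0]
```

Emit:
jog_arm(
  travel=[
    [-0.02,-0.03,0.03],
    [-0.04,-0.06,0.06],
    [-0.05,-0.06,0.09],
    [-0.05,-0.06,0.12],
    [-0.05,-0.06,0.139],
    [-0.048,-0.056,0.139],
    [-0.048,-0.056,0.139],
    [-0.048,-0.056,0.139],
    [-0.048,-0.056,0.139],
    [-0.048,-0.056,0.139],
  ],
  dr=[
    [0,0,0.028],
    [0,0,0.056],
    [0,0,0.084],
    [0,0,0.112],
    [0,0,0.14],
    [0,0,0.168],
    [0,0,0.196],
    [0,0,0.224],
    [0,0,0.25],
    [0,0,0.25],
  ],
  claw=[0,0,0,0,0,0,0,0,0,0],
)

```text
time_s: 4.3
tcp_pos: [0.4493, 0.4113, 0.1301]
eef_rot: [-180.0, 0.0, -173.9]
contact_force: [-0.2, -0.5, -0.3]
gripper_width: 0.0008
gripper_force: 0.0
```

Emit:
jog_arm(
  travel=[
    [0,0,0.1],
    [0,0,0.2],
    [0,0,0.246],
    [0,0,0.246],
    [0.015,0,0.246],
    [0.03,0,0.246],
    [0.045,0,0.246],
    [0.06,0,0.246],
    [0.07,0,0.246],
    [0.07,0,0.246],
  ],
  dr=[
    [0,0,0],
    [0,0,0],
    [0,0,0],
    [0,0,0],
    [0,0,0],
    [0,0,0],
    [0,0,0],
    [0,0,0],
    [0,0,0],
    [0,0,0],
  ],
  claw=[0,0,0,0,0,0,0,0,0,0],
)

```text
time_s: 5.55
tcp_pos: [0.4139, 0.4076, 0.0072]
eef_rot: [-180.0, -0.0, -174.0]
contact_force: [-0.2, -0.2, 0.5]
gripper_width: 0.0004
gripper_force: 0.0
```

Emit:
jog_arm(
  travel=[
    [-0.01,0,-0.02],
    [-0.01,0,-0.12],
    [0,0,-0.2],
    [0,0,-0.3],
    [0,0,-0.36],
    [0,0,-0.36],
    [0,0,-0.36],
    [0,0,-0.36],
    [0,0,-0.36],
    [0,0,-0.36],
  ],
  dr=[
    [0,0,0],
    [0,0,-0.028],
    [0,0,-0.056],
    [0,0,-0.084],
    [0,0,-0.112],
    [0,0,-0.14],
    [0,0,-0.168],
    [0,0,-0.196],
    [0,0,-0.224],
    [0,0,-0.25],
  ],
  claw=[0,0,0,1,1,1,1,1,1,1],
)

```text
time_s: 6.8
tcp_pos: [0.4149, 0.4075, 0.1877]
eef_rot: [-180.0, 0.0, -83.7]
contact_force: [0.2, -0.3, 0.7]
gripper_width: 0.0647
gripper_force: 0.0
```

```bash
cat > d.py <<'E'
from h import *
s=r.get_state();print(s['time_s'],s['tcp_pos'],s['eef_rot'])
c=cap('wrist')
for t in('drift_grip','drift_tip'):
    for o in r.tip_of(t,'wrist')[:2]: print(t,o['conf'],np.round(o['at']),onz(c,*o['at'],.01))
o=r.regions_of('drift','wrist')[0]
m=o['pixels'];P=cloud(c)[m];P=P[(P[:,2]>.004)&(P[:,2]<.03)]
v=cv2.fitLine(P[:,:2].astype(np.float32),cv2.DIST_HUBER,0,.01,.01).ravel();d=v[:2]
if d[1]>0:d=-d
t=(P[:,:2]-v[2:])@d;n=(P[:,:2]-v[2:])@np.array([-d[1],d[0]])
C=[]
for a in np.arange(t.min(),t.max()-.01,.01):
    k=(t>=a)&(t<a+.01);q=np.percentile(n[k],[3,97]);C.append((a+.005,q.mean(),np.ptp(q)))
f=np.polyfit([x[0] for x in C],[x[1] for x in C],1)
print(np.round(C,4).tolist())
yaw=np.degrees(np.arctan2(d[1],d[0])+f[0]);u=np.array([np.cos(np.radians(yaw)),np.sin(np.radians(yaw))])
o=v[2:]+np.array([-d[1],d[0]])*f[1]
print('yaw',yaw,'len',np.ptp(t),'grip from tip',o+u*(t.max()-.096),'from tail',o+u*(t.min()+.046))
E
python3 d.py
```

```text
6.8 [0.41489062 0.40749069 0.18770199] [-1.79993338e+02  9.73997342e-03 -8.37096008e+01]
drift_grip 0.6 [334. 172.] [0.39527588 0.39335176 0.01      ]
drift_grip 0.21 [337.  84.] [0.40478491 0.29539548 0.01      ]
drift_tip 0.71 [340.  88.] [0.40141529 0.29870184 0.01      ]
[[-0.0564, -0.0, 0.018], [-0.0464, 0.0, 0.0182], [-0.0364, -0.0002, 0.0191], [-0.0264, 0.0001, 0.0188], [-0.0164, 0.0002, 0.0186], [-0.0064, -0.0003, 0.0195], [0.0036, -0.0001, 0.013], [0.0136, -0.0004, 0.0093], [0.0236, -0.0003, 0.0094], [0.0336, -0.0, 0.0092], [0.0436, 0.0002, 0.009], [0.0536, -0.0, 0.0081], [0.0636, -0.0004, 0.0092]]
yaw -84.19746228757052 len 0.13997627673263902 grip from tip [0.39458667 0.39258561] from tail [0.39479127 0.39057225]
```

```bash
python3 - <<'E'
from h import *
b=[.4145,.4078,.187,180,0,-84]
rel([(.3947,.392,.003,180,0,-84.1)],b)
E
```

```text
[0.0273, 0.0427, 0.368] [0.0, -0.0, 0.0003]
```

Emit:
jog_arm(
  travel=[
    [0.027,0.043,0.08],
    [0.027,0.043,0.18],
    [0.027,0.043,0.28],
    [0.027,0.043,0.34],
    [0.027,0.043,0.368],
    [0.027,0.043,0.368],
    [0.027,0.043,0.368],
    [0.027,0.043,0.368],
    [0.027,0.043,0.368],
    [0.027,0.043,0.368],
  ],
  dr=[
    [0,0,0],
    [0,0,0],
    [0,0,0],
    [0,0,0],
    [0,0,0],
    [0,0,0],
    [0,0,0],
    [0,0,0],
    [0,0,0],
    [0,0,0],
  ],
  claw=[1,1,1,1,1,0.5,0.3,0.1,0.1,0.1],
  newtons=50,
)

```text
time_s: 8.25
tcp_pos: [0.3946, 0.3921, 0.0035]
eef_rot: [-180.0, 0.0, -84.0]
contact_force: [1.0, -0.6, 0.8]
gripper_width: 0.0432
gripper_force: 0.0
```

Emit:
jog_arm(
  travel=[
    [0,0,0],
    [0,0,0],
    [0,0,-0.08],
    [0,0,-0.16],
    [0,0,-0.26],
    [0,0,-0.36],
    [0,0,-0.44],
    [0,0,-0.44],
    [0,0,-0.44],
    [0,0,-0.44],
  ],
  dr=[
    [0,0,0],
    [0,0,0],
    [0,0,0],
    [0,0,0],
    [0,0,0],
    [0,0,0],
    [0,0,0],
    [0,0,0],
    [0,0,0],
    [0,0,0],
  ],
  claw=[0.1,0.1,0.1,0.1,0.1,0.1,0.1,0.1,0.1,0.1],
)

```text
time_s: 9.5
tcp_pos: [0.394, 0.3912, 0.2214]
eef_rot: [179.9, -0.1, -84.0]
contact_force: [-0.6, 1.0, -1.9]
gripper_width: 0.0196
gripper_force: 50.0
```

```bash
python3 - <<'E'
from h import *
s=r.get_state();print(s['tcp_pos'],s['eef_rot'],s['gripper_width'],s['gripper_force'],s['joints'])
c=cap('wrist');save(c,'w2.png',(220,0,420,200),3)
T=np.eye(4);T[:3,:3]=R.from_euler('xyz',s['eef_rot'],degrees=True).as_matrix();T[:3,3]=s['tcp_pos']
P=cloud(c).reshape(-1,3);Q=(P-T[:3,3])@T[:3,:3]
k=(abs(Q[:,1])<.012)&(Q[:,2]>-.03)&(Q[:,2]<.02)&(Q[:,0]>.012)&(Q[:,0]<.12)
Q=Q[k];print(len(Q))
for a in np.arange(.012,.12,.01):
    m=(Q[:,0]>=a)&(Q[:,0]<a+.01)
    if m.sum()>4:print(round(a,3),np.round(np.percentile(Q[m,1],[3,50,97])*1e3,1),'top z',np.round(np.percentile(Q[m,2],[5,50])*1e3,1))
print(Q[:,0].max())
E
```

```text
[0.39398814 0.39120765 0.22138468] [ 1.79893482e+02 -1.31565795e-01 -8.40175253e+01] 0.01956651913238336 49.973952770233154 [ 6.49891688e+01  9.61379382e+00 -1.49128910e+01 -2.58644657e-02
 -6.56409492e+01 -5.89961141e+01]
2975
0.012 [-7.6  0.   7. ] top z [-9.  -6.3]
0.022 [-4.6  0.   4.7] top z [-5.9 -4.4]
0.032 [-5.1 -0.   4.5] top z [-5.7 -4.2]
0.042 [-5.1 -0.   4.4] top z [-5.7 -4.4]
0.052 [-5.  -0.3  4.3] top z [-5.7 -4.2]
0.062 [-4.9 -0.1  4.3] top z [-5.7 -4.1]
0.072 [-4.8 -0.1  4.7] top z [-5.7 -4.2]
0.082 [-4.8 -0.1  4.6] top z [-5.6 -4.2]
0.092 [-4.7 -0.1  4.6] top z [-5.3 -3.8]
0.0944250540579502
```

```bash
python3 - <<'E'
from h import *
b=[.394,.3915,.2225,180,0,-84]
rel([(.45,.25,.25,180,0,-85),(.47,.1,.25,180,0,-86),(.47,-.2,.25,180,0,-90)],b)
E
```

```text
[0.2932, -0.0818, -0.055] [0.0, -0.0, 0.0028]
[0.5957, -0.0902, -0.055] [0.0, -0.0, 0.0056]
[1.1924, -0.0275, -0.055] [0.0, -0.0, 0.0167]
```

Emit:
jog_arm(
  travel=[
    [0.1,-0.03,-0.02],
    [0.2,-0.06,-0.04],
    [0.29,-0.08,-0.055],
    [0.39,-0.085,-0.055],
    [0.49,-0.09,-0.055],
    [0.6,-0.09,-0.055],
    [0.7,-0.08,-0.055],
    [0.8,-0.07,-0.055],
    [0.9,-0.06,-0.055],
    [1,-0.05,-0.055],
  ],
  dr=[
    [0,0,0],
    [0,0,0],
    [0,0,0],
    [0,0,0],
    [0,0,0],
    [0,0,0],
    [0,0,0.005],
    [0,0,0.01],
    [0,0,0.0167],
    [0,0,0.0167],
  ],
  claw=[0.1,0.1,0.1,0.1,0.1,0.1,0.1,0.1,0.1,0.1],
  newtons=60,
)

```text
time_s: 10.8
tcp_pos: [0.4711, -0.1043, 0.2499]
eef_rot: [179.9, -0.0, -90.0]
contact_force: [0.2, -0.1, -2.0]
gripper_width: 0.0194
gripper_force: 60.0
```

Emit:
jog_arm(
  travel=[
    [0.06,0,0],
    [0.12,0,0],
    [0.18,0,0],
    [0.2,0,0],
    [0.2,0,0],
    [0.2,0,0],
    [0.2,0,0],
    [0.2,0,0],
    [0.2,0,0],
    [0.2,0,0],
  ],
  dr=[
    [0,0,0],
    [0,0,0],
    [0,0,0],
    [0,0,0],
    [0,0,0],
    [0,0,0],
    [0,0,0],
    [0,0,0],
    [0,0,0],
    [0,0,0],
  ],
  claw=[0.1,0.1,0.1,0.1,0.1,0.1,0.1,0.1,0.1,0.1],
)

```text
time_s: 12.05
tcp_pos: [0.4716, -0.2026, 0.2506]
eef_rot: [-180.0, -0.0, -90.0]
contact_force: [-0.1, -0.2, -1.6]
gripper_width: 0.0194
gripper_force: 60.0
```

```bash
cat > st.py <<'E'
from h import *
from scipy.optimize import least_squares
s=r.get_state();print(s['time_s'],s['tcp_pos'],s['eef_rot'],s['gripper_width'])
c=cap('wrist');save(c,'w3.png')
C=cloud(c);P=C.reshape(-1,3)
def sel(x0,x1,y0,y1,z0,z1):return P[(P[:,0]>x0)&(P[:,0]<x1)&(P[:,1]>y0)&(P[:,1]<y1)&(P[:,2]>z0)&(P[:,2]<z1)]
A=sel(.37,.455,-.36,-.245,.095,.115);print('cheeks',len(A),np.percentile(A[:,2],[5,50,95]),A[:,:2].min(0),A[:,:2].max(0))
rc=cv2.minAreaRect((A[:,:2]*1000).astype(np.float32));print('rect',rc)
B=sel(.44,.50,-.42,-.19,.136,.15);print('plates',len(B),np.percentile(B[:,2],[5,50,95]),B[:,:2].min(0),B[:,:2].max(0))
v=cv2.fitLine((B[:,:2]).astype(np.float32),cv2.DIST_HUBER,0,.002,.01).ravel();print(v,'yaw',np.degrees(np.arctan(-v[0]/v[1])))
E
python3 st.py
```

```text
12.05 [ 0.47157928 -0.2025902   0.25061601] [-1.79992792e+02 -2.99458710e-03 -9.00082700e+01] 0.019424742987864313
cheeks 2705 [0.10016153 0.10494501 0.10903371] [ 0.38980898 -0.33460492] [ 0.43813995 -0.25805227]
rect ((413.9840393066406, -296.3862609863281), (47.99428939819336, 76.45416259765625), 0.39381635189056396)
plates 1687 [0.13679868 0.14307967 0.14476199] [ 0.46236657 -0.37045928] [ 0.49990702 -0.19236652]
[ 0.15312083 -0.98820746  0.47994322 -0.3319121 ] yaw 8.807826
```

View pics/w3.png

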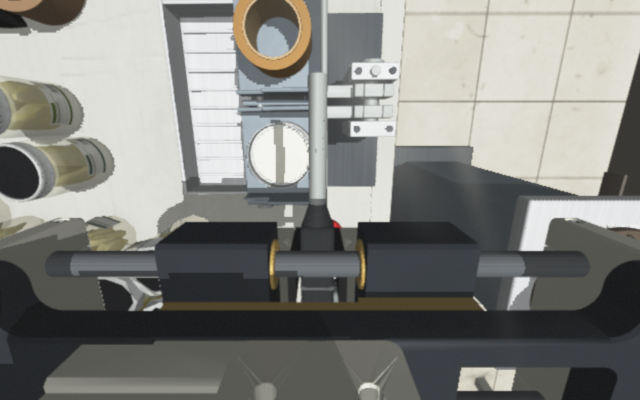

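The picture (up = −y, left = +x) shows the cheeks at (374,70) and (374,129), the roll in the right bay at (270,30) and the white lid in the left bay at (280,153). I refine the cheek tops.

```bash
python3 - <<'E'
from h import *
c=cap('wrist');save(c,'w4.png')
C=cloud(c);P=C.reshape(-1,3)
k=(P[:,0]>.37)&(P[:,0]<.46)&(P[:,1]>-.36)&(P[:,1]<-.245)&(P[:,2]>.1015)&(P[:,2]<.112)
m=k.reshape(400,640).astype(np.uint8)
n,L,S,cen=cv2.connectedComponentsWithStats(m)
for i in range(1,n):
    if S[i,4]<100:continue
    q=(L==i);A=C[q];v,u=np.nonzero(q)
    z=np.median(A[:,2])
    # project pixel outlines on plane z=.106
    E=np.array([onz(c,a,b,.106)[:2] for a,b in zip(u,v)])*1000
    rc=cv2.minAreaRect(E.astype(np.float32));print(S[i],'z',round(z,4),rc,np.percentile(E,[1,99],axis=0).round(1).tolist())
# left bay lid, plate top edges seen on image: side plates
for o in r.tip_of('bore','wrist')[:1]+r.tip_of('left_plate','wrist')[:1]+r.tip_of('right_plate','wrist')[:1]+r.tip_of('tray','wrist')[:1]:
    print(o['conf'],o['at'],[onz(c,*o['at'],z).round(4).tolist() for z in(.084,.128,.006)])
c=cap('top')
P=cloud(c).reshape(-1,3)
k=(P[:,0]>.45)&(P[:,0]<.49)&(P[:,1]>-.42)&(P[:,1]<-.18)&(P[:,2]>.13)&(P[:,2]<.15)
B=P[k];print(len(B),B[:,:2].min(0),B[:,:2].max(0));v=cv2.fitLine(B[:,:2].astype(np.float32),cv2.DIST_HUBER,0,.002,.01).ravel();print(v,np.degrees(np.arctan(-v[0]/v[1])))
E
```

```text
[350  63  49  18 844] z 0.106 ((414.46728515625, -321.04339599609375), (48.05227279663086, 15.62804126739502), 0.08476869761943817) [[391.0, -328.9], [437.8, -313.2]]
[354  84  40  14 307] z 0.1021 ((414.2009582519531, -303.7891845703125), (39.5904541015625, 12.356993675231934), 1.5399956703186035) [[394.8, -309.5], [434.0, -298.1]]
[353 105  39  13 320] z 0.1021 ((414.4671936035156, -283.48333740234375), (39.59364700317383, 11.822166442871094), 0.07336936146020889) [[395.0, -289.2], [433.3, -277.6]]
[349 121  47  16 725] z 0.106 ((413.9840087890625, -265.9513854980469), (47.988616943359375, 15.25085735321045), 0.06962018460035324) [[390.5, -273.6], [437.8, -258.3]]
0.82 [367.5, 135.2] [[0.4142, -0.2582, 0.084], [0.422, -0.2601, 0.128], [0.4004, -0.2548, 0.006]]
0.85 [323.7, 156.3] [[0.4636, -0.2344, 0.084], [0.4647, -0.2395, 0.128], [0.4616, -0.2252, 0.006]]
0.86 [327.2, 35.1] [[0.4609, -0.3594, 0.084], [0.4624, -0.3476, 0.128], [0.4583, -0.3803, 0.006]]
0.96 [225.6, 106.8] [[0.572, -0.2885, 0.084], [0.5584, -0.2863, 0.128], [0.5961, -0.2924, 0.006]]
142 [ 0.46213718 -0.39750601] [ 0.48949021 -0.26030187]
[ 0.10467211 -0.9945068   0.47618833 -0.3602412 ] 6.0082755
```

The cheek tops come out at exactly z 0.106, so the bore mouth is at about (0.4142, −0.2575, 0.084) with stand yaw ≈ 0. I line the punch up 30 mm in front of the mouth, with the gripper tilted slightly about the punch axis for clearance.

Emit:
jog_arm(
  travel=[
    [-0.1,0.05,0],
    [-0.14,0.115,0.05],
    [-0.14,0.115,0.15],
    [-0.14,0.115,0.25],
    [-0.14,0.115,0.32],
    [-0.14,0.115,0.335],
    [-0.14,0.115,0.335],
    [-0.14,0.115,0.335],
    [-0.14,0.115,0.335],
    [-0.14,0.115,0.335],
  ],
  dr=[
    [0,0,0],
    [0,0,0],
    [0.02,0,0],
    [0.02,0,0],
    [0.02,0,0],
    [0.02,0,0],
    [0.02,0,0],
    [0.02,0,0],
    [0.02,0,0],
    [0.02,0,0],
  ],
  claw=[0.1,0.1,0.1,0.1,0.1,0.1,0.1,0.1,0.1,0.1],
)

```text
time_s: 13.65
tcp_pos: [0.4145, -0.1326, 0.0837]
eef_rot: [-172.7, 0.0, -90.0]
contact_force: [0.5, 0.7, -2.6]
gripper_width: 0.0192
gripper_force: 60.0
```

```bash
python3 - <<'E'
from h import *
s=r.get_state();print(s['tcp_pos'],s['eef_rot'],s['gripper_width'],s['contact_force'])
c=cap('wrist')
T=np.eye(4);T[:3,:3]=R.from_euler('xyz',s['eef_rot'],degrees=True).as_matrix();T[:3,3]=s['tcp_pos']
C=cloud(c);P=C.reshape(-1,3);Q=(P-T[:3,3])@T[:3,:3]
k=(abs(Q[:,1])<.012)&(Q[:,2]>-.03)&(Q[:,2]<.02)&(Q[:,0]>.022)&(Q[:,0]<.105)
W=P[k];print('nose',W[:,1].min(),[(np.percentile(W[(abs(W[:,1]-y)<.006),0],[3,97]).mean().round(4),np.percentile(W[(abs(W[:,1]-y)<.006),2],95).round(4)) for y in(-.17,-.19,-.21,-.222)])
k=((P[:,0]>.37)&(P[:,0]<.46)&(P[:,1]>-.36)&(P[:,1]<-.245)&(P[:,2]>.1035)&(P[:,2]<.112)).reshape(400,640).astype(np.uint8)
n,L,S,_=cv2.connectedComponentsWithStats(k)
for i in range(1,n):
    if S[i,4]<100:continue
    v,u=np.nonzero(L==i);E=np.array([onz(c,a,b,.106)[:2] for a,b in zip(u,v)])*1000
    print(S[i],np.median(C[L==i][:,2]),cv2.minAreaRect(E.astype(np.float32)))
u,v=np.array(proj(c,[.414,-.245,.1])).astype(int);print(u,v)
save(c,'w5.png',(max(u-100,0),max(v-90,0),min(u+100,640),v+110),3)
E
```

```text
[ 0.41447895 -0.13262343  0.08371885] [-1.72723107e+02  1.21679090e-02 -9.00237943e+01] 0.019186011822112572 [ 0.48441416  0.69084799 -2.63931433]
nose -0.22674475761830643 [(np.float64(0.4142), np.float64(0.0895)), (np.float64(0.4145), np.float64(0.0893)), (np.float64(0.4143), np.float64(0.0895)), (np.float64(0.4143), np.float64(0.0893))]
313 23
```

View pics/w5.png

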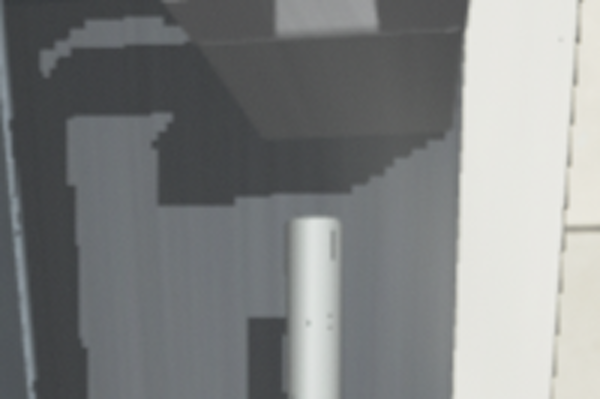

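The nose is centred on x 0.4143 with its axis at z ≈ 0.0845, which matches the bore. Driving in.

Emit:
jog_arm(
  travel=[
    [0.02,0,0],
    [0.04,0,0],
    [0.06,0,0],
    [0.07,0,0],
    [0.08,0,0],
    [0.09,0,0],
    [0.1,0,0],
    [0.1,0,0],
    [0.1,0,0],
    [0.1,0,0],
  ],
  dr=[
    [0,0,0],
    [0,0,0],
    [0,0,0],
    [0,0,0],
    [0,0,0],
    [0,0,0],
    [0,0,0],
    [0,0,0],
    [0,0,0],
    [0,0,0],
  ],
  claw=[0.1,0.1,0.1,0.1,0.1,0.1,0.1,0.1,0.1,0.1],
)

```text
time_s: 14.95
tcp_pos: [0.414, -0.1826, 0.083]
eef_rot: [-172.8, 0.0, -90.0]
contact_force: [1.1, 3.6, -2.2]
gripper_width: 0.0192
gripper_force: 60.0
```

Emit:
jog_arm(
  travel=[
    [0.01,0,0],
    [0.02,0,0],
    [0.03,0,0],
    [0.04,0,0],
    [0.05,0,0],
    [0.06,0,0],
    [0.07,0,0],
    [0.08,0,0],
    [0.09,0,0],
    [0.09,0,0],
  ],
  dr=[
    [0,0,0],
    [0,0,0],
    [0,0,0],
    [0,0,0],
    [0,0,0],
    [0,0,0],
    [0,0,0],
    [0,0,0],
    [0,0,0],
    [0,0,0],
  ],
  claw=[0.1,0.1,0.1,0.1,0.1,0.1,0.1,0.1,0.1,0.1],
)

```text
time_s: 16.2
tcp_pos: [0.4138, -0.2278, 0.0829]
eef_rot: [-172.8, -0.0, -90.0]
contact_force: [-0.2, 2.3, -0.9]
gripper_width: 0.0192
gripper_force: 60.0
```

```bash
cat > pn.py <<'E'
from h import *
s=r.get_state();c=cap('wrist')
T=R.from_euler('xyz',s['eef_rot'],degrees=True).as_matrix()
C=cloud(c);P=C.reshape(-1,3);Q=(P-s['tcp_pos'])@T
k=(abs(Q[:,1])<.008)&(Q[:,2]>-.03)&(Q[:,2]<.02)&(Q[:,0]>.0)&(Q[:,0]<.105)
h=np.histogram(Q[k,0],np.arange(0,.105,.005))[0];print('profile',h)
# pin seen right of the right cheek: y<-.3305
k=(P[:,0]>.38)&(P[:,0]<.45)&(P[:,1]<-.335)&(P[:,1]>-.41)&(P[:,2]>.012)&(P[:,2]<.1)
W=P[k];print('beyond cheek',len(W), W.min(0) if len(W) else 0,W.max(0) if len(W) else 0)
c=cap('top');P=cloud(c).reshape(-1,3)
k=(P[:,0]>.38)&(P[:,0]<.45)&(P[:,1]<-.335)&(P[:,1]>-.41)&(P[:,2]>.012)
W=P[k];print('top: beyond cheek',len(W), W.min(0) if len(W) else 0,W.max(0) if len(W) else 0)
E
python3 pn.py
```

```text
profile [218 246 288 233 177   7 267 323 371 305 326 354 295 188 360 370 254 578
 466 423]
beyond cheek 1374 [ 0.40520759 -0.35500006  0.08087355] [ 0.42110637 -0.33501012  0.09178622]
top: beyond cheek 172 [ 0.38786444 -0.40580207  0.01203373] [ 0.44993854 -0.33513501  0.10065424]
```

Emit:
jog_arm(
  travel=[
    [0.005,0,0],
    [0.01,0,0],
    [0.015,0,0],
    [0.02,0,0],
    [0.02,0,0],
    [0.02,0,0],
    [0.02,0,0],
    [0.02,0,0],
    [0.02,0,0],
    [0.02,0,0],
  ],
  dr=[
    [0,0,0],
    [0,0,0],
    [0,0,0],
    [0,0,0],
    [0,0,0],
    [0,0,0],
    [0,0,0],
    [0,0,0],
    [0,0,0],
    [0,0,0],
  ],
  claw=[0.1,0.1,0.1,0.1,0.1,0.1,0.1,0.1,0.1,0.1],
)

```text
time_s: 17.55
tcp_pos: [0.4141, -0.2376, 0.0831]
eef_rot: [-172.8, -0.0, -90.0]
contact_force: [1.1, -0.0, -2.1]
gripper_width: 0.0194
gripper_force: 60.0
```

```bash
python3 pn.py
```

```text
profile [221 239 278  10 234 297 350 312 295 316 365 159 296 359 285 425 416 421
 182  67]
beyond cheek 1960 [ 0.40063779 -0.38712123  0.01351593] [ 0.42543306 -0.33618715  0.0718838 ]
top: beyond cheek 171 [ 0.38098056 -0.40702507  0.0120055 ] [ 0.44997878 -0.33736424  0.07742972]
```

Emit:
jog_arm(
  travel=[
    [-0.04,0,0],
    [-0.08,0,0],
    [-0.12,0,0],
    [-0.16,0,0],
    [-0.2,0,0],
    [-0.24,0,0],
    [-0.24,0,0],
    [-0.24,0,-0.05],
    [-0.24,0,-0.15],
    [-0.24,0,-0.2],
  ],
  dr=[
    [0,0,0],
    [0,0,0],
    [0,0,0],
    [0,0,0],
    [0,0,0],
    [0,0,0],
    [0,0,0],
    [0,0,0],
    [0,0,0],
    [0,0,0],
  ],
  claw=[0.1,0.1,0.1,0.1,0.1,0.1,0.1,0.1,0.1,0.1],
)

```text
time_s: 18.9
tcp_pos: [0.4022, -0.118, 0.1847]
eef_rot: [-172.6, 0.0, -90.0]
contact_force: [0.5, -0.2, -2.4]
gripper_width: 0.0192
gripper_force: 60.0
```

```bash
python3 - <<'E'
from h import *
s=r.get_state();print(s['tcp_pos'],s['eef_rot'],s['gripper_width'])
c=cap('scene');P=cloud(c).reshape(-1,3)
k=(P[:,0]>.38)&(P[:,0]<.455)&(P[:,1]<-.333)&(P[:,1]>-.41)&(P[:,2]>.013);W=P[k];print(len(W),np.percentile(W,[2,50,98],axis=0).round(3) if len(W) else 0)
c=cap('top')
P=cloud(c).reshape(-1,3)
k=(P[:,0]>.385)&(P[:,0]<.445)&(P[:,1]<-.333)&(P[:,1]>-.41)&(P[:,2]>.013);W=P[k];print(len(W),np.percentile(W,[2,25,50,75,98],axis=0).round(3))
a=c['pixels'][170:270,310:450][:,:,::-1];cv2.imwrite('pics/t2.png',cv2.resize(a,None,fx=5,fy=5,interpolation=2))
# free table for the punch near (.40,-.05..-.15)
for y in np.arange(-.18,.12,.03):
    print(round(y,2),[round(float(np.max(P[(abs(P[:,1]-y)<.015)&(abs(P[:,0]-x)<.015),2],initial=-1)),3) for x in np.arange(.34,.5,.03)])
E
```

```text
[ 0.40219063 -0.11800796  0.18474354] [-1.72632767e+02  1.67772671e-02 -9.00066807e+01] 0.01915483619445921
39 [[ 0.401 -0.393  0.014]
 [ 0.407 -0.373  0.027]
 [ 0.414 -0.355  0.05 ]]
137 [[ 0.388 -0.405  0.013]
 [ 0.407 -0.389  0.016]
 [ 0.413 -0.374  0.032]
 [ 0.42  -0.354  0.054]
 [ 0.443 -0.337  0.076]]
-0.18 [0.626, 0.623, 0.201, 0.02, 0.106, 0.126]
-0.15 [0.632, 0.635, 0.629, 0.402, 0.313, 0.314]
-0.12 [0.635, 0.635, 0.633, 0.424, 0.313, 0.313]
-0.09 [0.632, 0.636, 0.631, 0.363, 0.314, 0.314]
-0.06 [0.625, 0.608, 0.578, 0.012, 0.021, 0.012]
-0.03 [0.611, 0.605, -1.0, 0.052, 0.056, 0.11]
0.0 [0.613, 0.6, 0.008, 0.053, 0.055, 0.01]
0.03 [0.612, 0.598, 0.016, 0.057, 0.05, 0.105]
0.06 [0.608, 0.581, 0.049, 0.054, 0.011, 0.074]
0.09 [0.605, -1.0, 0.053, 0.05, 0.009, 0.011]
```

View pics/t2.png

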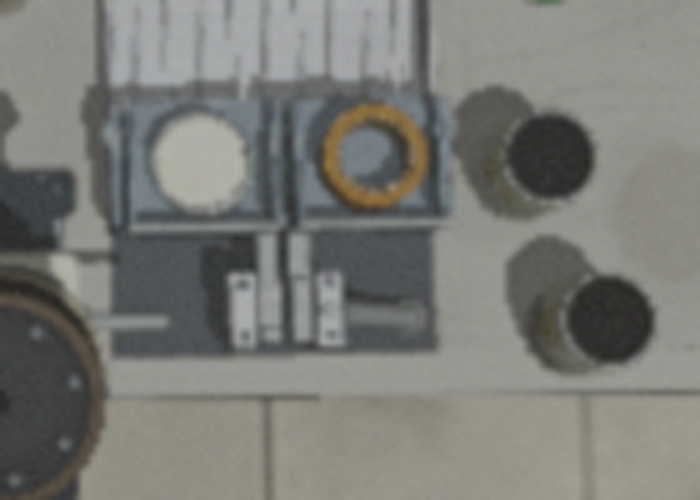

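The pin is out: it lies sloping on the base plate against the right cheek at (380,318), well below the bore. Next I return the punch to the free spot where it lay.

```bash
python3 - <<'E'
from h import *
s=r.get_state();b=list(s['tcp_pos'])+list(s['eef_rot'])
rel([(.44,-.06,.22,180,0,-90),(.46,.08,.23,180,0,-88),(.45,.22,.23,180,0,-86),(.41,.36,.2,180,0,-84)],b)
rel([(.394,.392,.0105,180,0,-84)],(.41,.36,.2,180,0,-84))
E
```

```text
[-0.1159, -0.0822, -0.0592] [-0.0209, 0.0001, -0.0]
[-0.3959, -0.1244, -0.0736] [-0.0209, -0.0003, -0.0056]
[-0.6759, -0.1046, -0.076] [-0.0209, -0.0006, -0.0111]
[-0.9558, -0.0173, -0.0268] [-0.0209, -0.001, -0.0167]
[-0.067, 0.0251, 0.379] [0.0, 0.0, 0.0]
```

Emit:
jog_arm(
  travel=[
    [-0.1,-0.08,-0.06],
    [-0.2,-0.1,-0.07],
    [-0.3,-0.12,-0.074],
    [-0.4,-0.124,-0.074],
    [-0.5,-0.12,-0.075],
    [-0.6,-0.11,-0.076],
    [-0.7,-0.1,-0.076],
    [-0.8,-0.075,-0.07],
    [-0.9,-0.04,-0.04],
    [-0.956,-0.017,-0.027],
  ],
  dr=[
    [-0.0209,0,0],
    [-0.0209,0,0],
    [-0.0209,0,-0.004],
    [-0.0209,0,-0.006],
    [-0.0209,0,-0.008],
    [-0.0209,0,-0.01],
    [-0.0209,0,-0.011],
    [-0.0209,0,-0.014],
    [-0.0209,-0.001,-0.0167],
    [-0.0209,-0.001,-0.0167],
  ],
  claw=[0.1,0.1,0.1,0.1,0.1,0.1,0.1,0.1,0.1,0.1],
)

```text
time_s: 20.25
tcp_pos: [0.4075, 0.3616, 0.194]
eef_rot: [179.5, -0.1, -83.9]
contact_force: [0.1, -0.8, -2.0]
gripper_width: 0.0194
gripper_force: 60.0
```

Emit:
jog_arm(
  travel=[
    [-0.067,0.025,0.02],
    [-0.067,0.025,0.1],
    [-0.067,0.025,0.2],
    [-0.067,0.025,0.28],
    [-0.067,0.025,0.34],
    [-0.067,0.025,0.36],
    [-0.067,0.025,0.36],
    [-0.067,0.025,0.36],
    [-0.067,0.025,0.36],
    [-0.067,0.025,0.36],
  ],
  dr=[
    [0,0,0],
    [0,0,0],
    [0,0,0],
    [0,0,0],
    [0,0,0],
    [0,0,0],
    [0,0,0],
    [0,0,0],
    [0,0,0],
    [0,0,0],
  ],
  claw=[0.1,0.1,0.1,0.1,0.1,0.1,0.1,0.1,0.1,0.1],
)

```text
time_s: 21.5
tcp_pos: [0.3917, 0.3927, 0.0176]
eef_rot: [179.7, 0.1, -84.0]
contact_force: [-0.6, -0.6, -2.0]
gripper_width: 0.0195
gripper_force: 60.0
```

Emit:
jog_arm(
  travel=[
    [0,0,0.007],
    [0,0,0.014],
    [0,0,0.015],
    [0,0,0.015],
    [0,0,0.015],
    [0,0,0.015],
    [0,0,0.015],
    [0,0,0.015],
    [0,0,0.015],
    [0,0,0.015],
  ],
  dr=[
    [0,0,0],
    [0,0,0],
    [0,0,0],
    [0,0,0],
    [0,0,0],
    [0,0,0],
    [0,0,0],
    [0,0,0],
    [0,0,0],
    [0,0,0],
  ],
  claw=[0.1,0.1,0.1,0.1,0.3,0.5,0.5,0.5,0.5,0.5],
)

```text
time_s: 22.75
tcp_pos: [0.3914, 0.3922, 0.0093]
eef_rot: [179.7, -0.0, -84.0]
contact_force: [0.7, 0.6, 0.4]
gripper_width: 0.0438
gripper_force: 0.0
```

Emit:
jog_arm(
  travel=[
    [0,0,-0.06],
    [0,0,-0.16],
    [0,0,-0.28],
    [0,0,-0.4],
    [0,0,-0.48],
    [0,0,-0.48],
    [0,0,-0.48],
    [0,0,-0.48],
    [0,0,-0.48],
    [0,0,-0.48],
  ],
  dr=[
    [0,0,0],
    [0,0,0],
    [0,0,0],
    [0,0,0.02],
    [0,0,0.05],
    [0,0,0.08],
    [0,0,0.11],
    [0,0,0.14],
    [0,0,0.167],
    [0,0,0.167],
  ],
  claw=[0.5,0.5,0.5,0,0,0,0,0,0,0],
)

```text
time_s: 24.0
tcp_pos: [0.3927, 0.3923, 0.2493]
eef_rot: [179.8, -0.3, -144.1]
contact_force: [0.5, 0.3, 0.4]
gripper_width: 0.0003
gripper_force: 0.0
```

```bash
python3 - <<'E'
from h import *
s=r.get_state();print(s['time_s'],s['tcp_pos'],s['eef_rot'],s['joints'],s['gripper_width'])
c=cap('top');P=cloud(c).reshape(-1,3)
k=(P[:,0]>.37)&(P[:,0]<.46)&(P[:,1]>.27)&(P[:,1]<.46)&(P[:,2]>.006)&(P[:,2]<.1);W=P[k];print(len(W),np.percentile(W,[2,50,98],axis=0).round(3))
b=list(s['tcp_pos'])+list(s['eef_rot'])
rel([(.46,.25,.26,180,0,-160),(.48,.1,.28,180,0,-170),(.46,-.08,.28,180,0,-180)],b)
E
```

```text
24.0 [0.39272197 0.39227377 0.24927625] [ 179.83310593   -0.2925801  -144.05359835] [  64.9728395     8.60343773  -12.29303973   -0.30780647  -69.27864821
 -118.91751463] 0.00033015312249983376
310 [[0.371 0.274 0.006]
 [0.394 0.374 0.014]
 [0.454 0.446 0.028]]
[0.0582, -0.3093, -0.0221] [0.0003, -0.0009, 0.0443]
[0.2021, -0.5755, -0.0621] [0.0003, -0.0009, 0.0721]
[0.4459, -0.8435, -0.0616] [0.0002, -0.0009, 0.0998]
```

Emit:
jog_arm(
  travel=[
    [0.02,-0.1,-0.01],
    [0.04,-0.21,-0.02],
    [0.06,-0.31,-0.022],
    [0.11,-0.4,-0.04],
    [0.16,-0.49,-0.06],
    [0.2,-0.575,-0.062],
    [0.26,-0.65,-0.062],
    [0.33,-0.72,-0.062],
    [0.4,-0.79,-0.062],
    [0.446,-0.8435,-0.062],
  ],
  dr=[
    [0,0,0.01],
    [0,0,0.02],
    [0,-0.001,0.03],
    [0,-0.001,0.04],
    [0,-0.001,0.05],
    [0,-0.001,0.06],
    [0,-0.001,0.07],
    [0,-0.001,0.08],
    [0,-0.001,0.09],
    [0,-0.001,0.1],
  ],
  claw=[0,0,0,0,0,0,0,0,0,0],
)

```text
time_s: 25.3
tcp_pos: [0.4588, -0.0818, 0.2805]
eef_rot: [179.9, 0.0, 180.0]
contact_force: [0.8, -0.6, 0.7]
gripper_width: 0.0004
gripper_force: 0.0
```

```bash
python3 - <<'E'
from h import *
s=r.get_state();b=list(s['tcp_pos'])+list(s['eef_rot']);print(b,s['joints'])
rel([(.43,-.3535,.25,180,0,-180),(.43,-.3535,.124,180,0,-180)],b)
E
```

```text
[np.float64(0.45878260913794855), np.float64(-0.08176848071443601), np.float64(0.2804898997845836), np.float64(179.91883887619014), np.float64(0.04277328642296436), np.float64(179.97032801630758)] [ 1.41375359e+01 -1.61216779e+00 -1.93709791e+01 -7.16619960e-02
 -7.21798650e+01 -1.04145283e+02]
[0.0573, -0.5436, 0.0602] [0.0002, 0.0001, -0.0001]
[0.0575, -0.5439, 0.3122] [0.0002, 0.0001, -0.0001]
```

Emit:
jog_arm(
  travel=[
    [0.03,-0.11,0.03],
    [0.057,-0.22,0.06],
    [0.057,-0.33,0.06],
    [0.057,-0.44,0.06],
    [0.057,-0.544,0.06],
    [0.057,-0.544,0.06],
    [0.057,-0.544,0.12],
    [0.057,-0.544,0.2],
    [0.057,-0.544,0.28],
    [0.057,-0.544,0.312],
  ],
  dr=[
    [0,0,0],
    [0,0,0],
    [0,0,0],
    [0,0,0],
    [0,0,0],
    [0,0,0],
    [0,0,0],
    [0,0,0],
    [0,0,0],
    [0,0,0],
  ],
  claw=[0,0,0,0,0,0,0,0,0,0],
)

```text
time_s: 26.55
tcp_pos: [0.4293, -0.3507, 0.122]
eef_rot: [179.8, -0.2, -180.0]
contact_force: [0.7, -0.7, 1.0]
gripper_width: 0.0002
gripper_force: 0.0
```

```bash
python3 - <<'E'
from h import *
s=r.get_state();b=list(s['tcp_pos'])+list(s['eef_rot']);print(b,s['joints'],s['contact_force'])
c=cap('wrist');save(c,'w6.png')
T=[]
for th in(0,.1,.2,.3,.4,.5,.6,.7,.8,.9,1.0,1.1,1.15):
    x=25-70*np.cos(th)+34*np.sin(th);z=92+34*np.cos(th)+70*np.sin(th)
    T.append((.5092+x/1e3-.010,-.3535,z/1e3,180,0,180))
rel(T,b)
E
```

```text
[np.float64(0.4293469666303303), np.float64(-0.35071078569481934), np.float64(0.12197062503548198), np.float64(179.8489357425491), np.float64(-0.1555197542993247), np.float64(-179.95736075942543)] [-19.06917048  14.70329104 -22.51096503  -0.11499653 -52.98220737
 -70.81900271] [ 0.73584763 -0.67874161  1.01292935]
[-0.0497, -0.0056, -0.0082] [0.0004, -0.0004, 0.0001]
[-0.0571, -0.0056, -0.0219] [0.0004, -0.0004, 0.0001]
[-0.0659, -0.0055, -0.0347] [0.0004, -0.0004, 0.0001]
[-0.0759, -0.0055, -0.0466] [0.0004, -0.0004, 0.0001]
[-0.0871, -0.0055, -0.0575] [0.0004, -0.0004, 0.0001]
[-0.0993, -0.0055, -0.0671] [0.0004, -0.0004, 0.0001]
[-0.1123, -0.0055, -0.0756] [0.0004, -0.0004, 0.0001]
[-0.1262, -0.0055, -0.0826] [0.0004, -0.0004, 0.0001]
[-0.1407, -0.0055, -0.0883] [0.0004, -0.0004, 0.0001]
[-0.1557, -0.0055, -0.0924] [0.0004, -0.0004, 0.0001]
[-0.171, -0.0055, -0.0951] [0.0004, -0.0004, 0.0001]
[-0.1865, -0.0055, -0.0962] [0.0004, -0.0004, 0.0001]
[-0.1943, -0.0055, -0.0962] [0.0004, -0.0004, 0.0001]
```

View pics/w6.png

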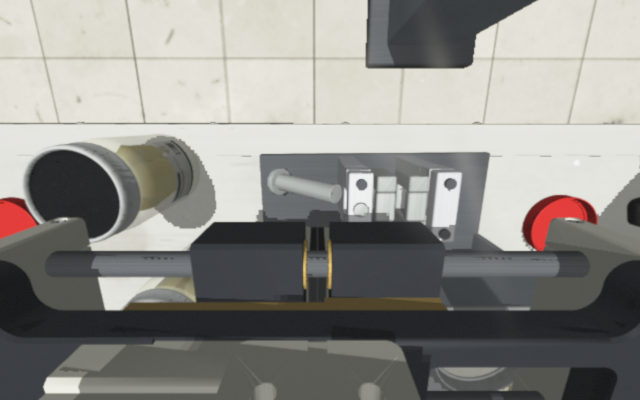

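The view shows the pin lying at (300,185) off the cheeks, both jars clear, and the fingers just behind the right plate. Pushing along the arc.

Emit:
jog_arm(
  travel=[
    [-0.035,-0.002,-0.008],
    [-0.05,-0.002,-0.008],
    [-0.057,-0.002,-0.022],
    [-0.066,-0.002,-0.035],
    [-0.076,-0.002,-0.047],
    [-0.087,-0.002,-0.057],
    [-0.099,-0.002,-0.067],
    [-0.112,-0.002,-0.076],
    [-0.126,-0.002,-0.083],
    [-0.126,-0.002,-0.083],
  ],
  dr=[
    [0,0,0],
    [0,0,0],
    [0,0,0],
    [0,0,0],
    [0,0,0],
    [0,0,0],
    [0,0,0],
    [0,0,0],
    [0,0,0],
    [0,0,0],
  ],
  claw=[0,0,0,0,0,0,0,0,0,0],
)

```text
time_s: 27.85
tcp_pos: [0.4945, -0.3529, 0.1656]
eef_rot: [179.9, 0.1, 179.9]
contact_force: [-0.5, 0.5, 1.6]
gripper_width: 0.0002
gripper_force: 0.9
```

Emit:
jog_arm(
  travel=[
    [-0.0145,0,-0.0055],
    [-0.029,0,-0.0095],
    [-0.0445,0,-0.012],
    [-0.06,0,-0.0133],
    [-0.06,0,-0.0133],
    [-0.06,0,-0.0133],
    [-0.06,0,-0.0133],
    [-0.06,0,-0.0133],
    [-0.06,0,-0.0133],
    [-0.06,0,-0.0133],
  ],
  dr=[
    [0,0,0],
    [0,0,0],
    [0,0,0],
    [0,0,0],
    [0,0,0],
    [0,0,0],
    [0,0,0],
    [0,0,0],
    [0,0,0],
    [0,0,0],
  ],
  claw=[0,0,0,0,0,0,0,0,0,0],
)

```text
time_s: 29.1
tcp_pos: [0.5233, -0.353, 0.1721]
eef_rot: [179.9, 0.0, 179.9]
contact_force: [-0.1, 0.3, -0.5]
gripper_width: 0.0004
gripper_force: 0.3
```

```bash
python3 - <<'E'
from h import *
c=cap('top');cl=cloud(c)
for o in r.regions_of('roll_mid','top')[:2]:
    W=cl[o['pixels']];print(o['conf'],np.median(W,axis=0).round(3),np.percentile(W[:,2],95).round(3))
W=cl.reshape(-1,3);k=(W[:,0]>.55)&(W[:,0]<.65)&(W[:,1]>-.4)&(W[:,1]<-.19)&(W[:,2]>.025);W=W[k];print(len(W),np.percentile(W,[2,50,98],axis=0).round(3))
save(c,'t3.png',(310,150,450,270),5)
E
```

```text
1238 [[ 0.551 -0.379  0.138]
 [ 0.567 -0.254  0.597]
 [ 0.607 -0.192  0.617]]
```

View pics/t3.png

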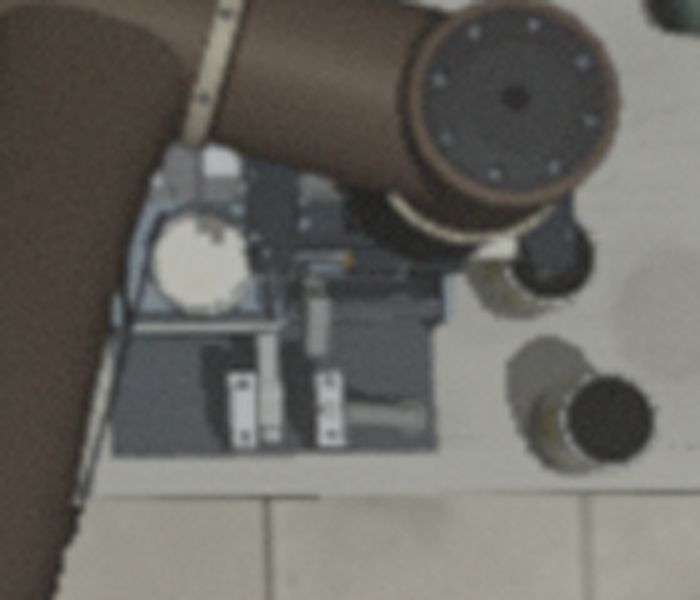

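Emit:
jog_arm(
  travel=[
    [0.02,0,-0.02],
    [0.05,0,-0.06],
    [0.1,0,-0.12],
    [0.15,0.1,-0.18],
    [0.15,0.2,-0.22],
    [0.15,0.3,-0.22],
    [0.15,0.4,-0.22],
    [0.15,0.5,-0.22],
    [0.15,0.5,-0.22],
    [0.15,0.5,-0.22],
  ],
  dr=[
    [0,0,0],
    [0,0,0],
    [0,0,0],
    [0,0,0],
    [0,0,0],
    [0,0,0],
    [0,0,0],
    [0,0,0],
    [0,0,0],
    [0,0,0],
  ],
  claw=[0,0,0,0,0,0,0,0,0,0],
)

```text
time_s: 30.45
tcp_pos: [0.4486, -0.1032, 0.2836]
eef_rot: [179.9, 0.1, 179.9]
contact_force: [-0.3, -0.8, -0.4]
gripper_width: 0.0006
gripper_force: 0.0
```

```bash
python3 - <<'E'
from h import *
c=cap('top');cl=cloud(c)
for t in('roll_mid','lid_1'):
  for o in r.regions_of(t,'top')[:3]:
    W=cl[o['pixels']];print(t,o['conf'],np.median(W,axis=0).round(3),np.percentile(W[:,2],95).round(3))
a=c['pixels'][130:290,150:470][:,:,::-1];cv2.imwrite('pics/t4.png',cv2.resize(a,None,fx=2.5,fy=2.5,interpolation=2))
E
```

```text
roll_mid 0.8 [ 0.593 -0.362  0.073] 0.082
roll_mid 0.62 [0.391 0.396 0.018] 0.027
lid_1 0.7 [ 0.509 -0.243  0.119] 0.129
lid_1 0.64 [ 0.464 -0.667  0.008] 0.019
lid_1 0.61 [ 0.665 -0.495  0.008] 0.021
```

View pics/t4.png

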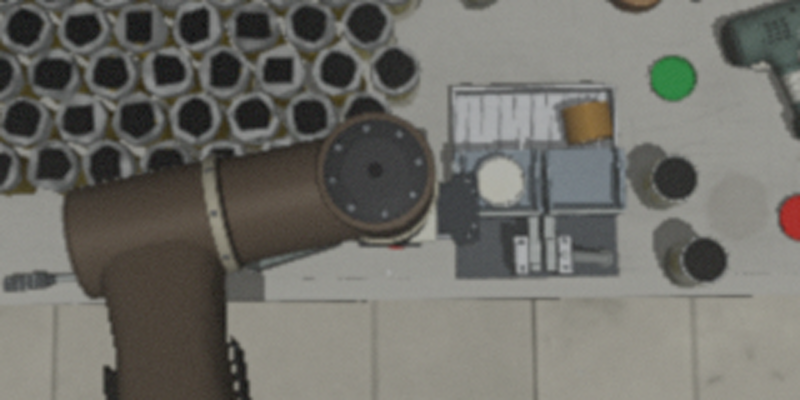

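The roll stands on edge in the tray at (587,122), the right bay is level again, and the lids are untouched in the left bay (500,180). I check that the roll is at rest and hand in.

```bash
python3 - <<'E'
from h import *
def m():
    c=cap('top');cl=cloud(c)
    W=cl.reshape(-1,3);k=(W[:,0]>.55)&(W[:,0]<.65)&(W[:,1]>-.4)&(W[:,1]<-.19)&(W[:,2]>.055);return W[k].mean(0).round(4)
a=m()
for i in range(8): r.capture('top')
b=m();print(a,b)
if np.linalg.norm(a-b)<.003: print(r.close_job())
E
```

```text
[ 0.5883 -0.352   0.0761] [ 0.589  -0.3519  0.0756]
the job is handed in; nothing more can be done
None
```

Handed in, result not reported back: the pin was driven out with the punch, only the right bay was tipped and the roll is at rest in the tray, with the lids still in the left bay and the punch lying on the table (first nudged about 30 mm so the gripper cleared the jars).

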